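# Stack an engine mount in the assembly jig

### The arm

A 6-joint arm with a two-finger parallel gripper is mounted at the origin on the work surface. World frame = base frame: x ahead of the robot, y to its left, z up, the work surface at z = 0. Lengths are in m, angles in rad, forces in N, time in s.
With the tool pointing down it reaches from about 0.425 to 0.925 m from the base axis. Payload 12.5 kg.
Tool frame: the origin (TCP) lies between the finger pads; the fingertips stand 8 mm ahead of it and the grasp point (between the pads) lies 11 mm behind it (arm.tip_reach is the distance from the TCP to the fingertips, in m); x points along the fingers, z is the direction in which the jaws open and shut, and the axes are right-handed (so a half turn about x gives the same grasp; the last joint's range is limited). The gripper opens to 85 mm and grips with 20 to 120 N. Pads are 22 mm wide; open, the fingers measure 114 mm over their backs; the gripper's body (76 mm by 85 mm) begins 54 mm behind the grasp point. The pads swing forward as they close: fully open they stand 13 mm farther back than shut.
Start: joints at [1, 0.491, 1.559, -0, 1.092, -0.106], TCP at [0.28, 0.559, 0.239] pointing down, gripper open.
Joint ranges: [-3.1, 3.1], [-0.84, 2.19], [0.05, 2.79], [-1.13, 4.28], [0.06, 2.93], [-2.69, 2.69]. Speed limits (rad/s): [2.22, 2.22, 2.79, 3.14, 3.14, 3.14].

### API

Orientations are given as [roll, pitch, yaw] about the fixed x, y, z axes, in that order (R = Rz(yaw) Ry(pitch) Rx(roll)).
In Python, from plant import arm, solver, viewer gives the robot as it stands. Calls block until the motion is done:
- arm.move_pose(position, orientation): joint-space move of the TCP to a pose.
- arm.servo_line(position, vel=0.15, rotation=None, contact_N=None): straight line of the TCP; rotation=None keeps the orientation; vel is the mean speed in m/s. With contact_N (N) it stops when the force on the tool has changed by that much, and returns True; else False.
- arm.goto_joints(angles): joint-space move.
- arm.open_gripper() and arm.close_gripper(f_grip=None): open the fingers fully, or close them until they stop; f_grip is the grip in N (None keeps the last).
- arm.dwell(seconds).
- solver.inverse_kinematics(position, orientation): joint angles nearest the present ones, or None.
- viewer.grab_frame(name): name is "scene" or "side" or "wrist"; returns the picture (400x640x3 uint8, red, green, blue); there is no depth.
- viewer.calibration(name): a dict with "fovy" (degrees; the focal length in pixels is half the picture's height over the tangent of half this angle, whatever the lens; pixels are square), "cx", "cy" (the principal point, pixels), "k1" (the pictures are not rectified: a ray, as slopes to the right and down, at radius r is drawn at 1 + k1 r^2 times it, then the intrinsics apply), "rvec" (rotation vector, rad) and "tvec" (3), from world to camera coordinates, as OpenCV has them. Camera axes: x right, y down, z forward; pixel columns grow to the right and rows downward; lengths in m; the calibration is good to about 2 mm. A picture is of the moment at which its call begins: read the wrist's pose just before it. calibration takes no time and is no camera call; for the wrist camera it gives the pose at the moment of the call.
A pose or a line that the arm cannot do raises arm.MotionError and nothing moves.
- arm.finish_job(): hands the job in, once; it reports no verdict.
Trained networks look in the newest picture that a camera, given by its name, has taken for a name from the list of things; names that differ only in an ending like _2 or _b are one class to them, and where a whole thing is asked for, a point or a joint stands for the part that bears it (a point fixed in the world has none). Each returns a list of dicts, best first, with "conf" (0 to 1); they miss things now and then, are a little off and sometimes report something else, mostly with a low value. They report only what shows in the picture. A call takes as long as a camera call. They do not tell look-alikes from the thing itself.
- viewer.recognise(camera, label): "extent" ([left, top, right, bottom] in pixels, round what is visible of it).
- viewer.regions_of(camera, label): "region" (400x640 bool, what is visible of it) and "extent" ([left, top, right, bottom] in pixels, round what is visible of it).
Readings, each from a call of its own:
- arm.current_time(): time.
- arm.current_joints(): joint angles.
- arm.current_qvel(): joint speeds.
- arm.current_joint_efforts(): joint torques, N m.
- arm.current_position(): TCP position.
- arm.current_ee_rot(): TCP orientation.
- arm.current_force(): force on the tool from outside, world axes, zero at the start.
- arm.current_ft_torque(): the same for the moment, N m.
- arm.current_opening(): finger opening in m.
Only numpy, scipy, OpenCV 4.12 (cv2) and the standard library are available. Lean on these libraries where they do the work, as an engineer would, in place of code of your own. Each camera call takes 0.05 s, during which the arm holds its last target. There are 200 camera calls.

### The job

Slide the red catch off and swing the jig's lid right up, then stack the engine mount squarely in the jig's pocket: blue base plate flat on the floor of the pocket first, then every black rubber pad on the bench, and the bare metal top plate last. Swing the lid fully shut again and slide the catch fully back on. Leave the crankcase, can, leaflets and spanner where they are.

Things in the scene. Friction and masses are not known exactly. Their poses are not given: they have to be found in the camera images.
- jig: green jig fixed to the bench, place and turn vary; deck 200 (x) x 270 (y) mm, 10 mm high; origin on the bench under the pocket's centre, z up. Open to -x and +x; lid hinge on two posts at its +y side; catch post at its -y side. The pocket's guides: two end guides and four corner guides of steel, 8 mm thick
- pocket (a point): centre of the pocket floor, 30 mm above the bench, axes as the jig's. Pocket 44 (x) by 104 mm (y), 2 mm play round a part whose long side lies along y. Guides rise 50 mm above this floor, then flare out as lead-ins to 63 mm. On both x sides a 70 mm wide window (|y| under 35 mm) is open for fingers, down to 10 mm above the bench, the floor there being only 34 mm wide (x)
- lid (a joint): angle of the clear lid with yellow frame, 0 shut (level, 105 mm above the bench) to 1.8 rad (open, leaning back). Hinged about the jig's x axis at the jig's +y side, its -y edge rises. Stiff: stays where it is left (about 3 N at the bar moves it), so press it right down to shut it. 162 mm wide (x), reaches 165 mm from the hinge
- lid_bar (a point): middle of the lid's black round handle bar, 12 mm diameter, 90 mm long along the jig's x, 210 mm from the hinge axis; a 39 mm gap lies between it and the lid's edge, so it can be pinched from above at any lid angle. Axes turn with the lid, as the jig's when shut
- lid_hinge (a point): point on the hinge axis in line with the middle of the bar, jig frame (27, 92, 105) mm
- catch (a joint): travel of the red slide bolt, 0 = on (its tongue lies over the lid's -y edge and blocks it), 0.032 m = fully off; it slides to the jig's -y. From about 0.022 m on it is clear of the lid. Stays where it is left, about 2 N to slide. It can slide back on only while the lid is fully down (0.02 rad or less)
- catch_knob (a point): on the axis of the bolt's upright red knob, 16 mm diameter, 39 mm tall, this point 141 mm and its very top 156 mm above the bench; moves with the bolt, axes as the jig's. The knob stands higher than the shut lid and the pocket guides: travel above it
- base_plate: blue steel base plate with two black spots, 40 x 100 mm (own x by own y), 10 mm thick (own z), origin at its centre, the same on both faces, lies flat on the bench, about 0.25 kg
- top_plate: bare aluminium-coloured top plate with two brass spots, 40 x 100 mm (own x by own y), 10 mm thick (own z), origin at its centre, the same on both faces, lies flat on the bench, about 0.2 kg
- crankcase: bystander: small aluminium crankcase casting, 100 x 130 x 110 mm, origin under its middle
- oil_can: bystander: red and yellow can, 60 mm diameter, 110 mm tall, origin under its middle
- leaflets: bystander: pile of leaflets, 105 x 150 x 21 mm, origin under its middle
- spanner: bystander: steel spanner 170 mm long, lying on the bench
- pad1: black rubber pad, 40 x 100 mm (own x by own y), 12 mm thick (own z), origin at its centre, the same on both faces, lies flat on the bench, about 0.1 kg; may be absent
- pad2: black rubber pad, 40 x 100 mm (own x by own y), 12 mm thick (own z), origin at its centre, the same on both faces, lies flat on the bench, about 0.1 kg; may be absent
- pad3: black rubber pad, 40 x 100 mm (own x by own y), 12 mm thick (own z), origin at its centre, the same on both faces, lies flat on the bench, about 0.1 kg; may be absent
Mind the look-alikes: they are no part of the job. Leave any purple look-alike of the pad2 alone.

How it is judged:
On the way, in this order (a step that is already met when the one before it is completed fails the run):
1. the catch is off while the lid is still shut (value of joint catch above 0.02 m and value of joint lid below 0.05 rad), for 0.1 s.
2. the lid is swung up (beyond 1.4 rad) (value of joint lid above 1.4 rad), for 0.2 s.
3. the base plate lies square on the floor of the pocket (x of base_plate in the frame of pocket between -0.005 and 0.005 m and y of base_plate in the frame of pocket between -0.005 and 0.005 m and z of base_plate in the frame of pocket between 0.001 and 0.009 m and angle between the z axis of base_plate and the z axis of jig, either way round below 0.08 rad and angle between the y axis of base_plate and the y axis of jig, either way round below 0.1 rad), for 0.2 s.
4. every pad lies square in the pocket on the base plate, the top plate not yet in (all of step 3 and x of pad1 in the frame of pocket between -0.005 and 0.005 m and y of pad1 in the frame of pocket between -0.005 and 0.005 m and z of pad1 in the frame of pocket between 0.012 and 0.045 m and angle between the z axis of each of pad1, pad2, pad3 and the z axis of jig, either way round below 0.08 rad and angle between the y axis of each of pad1, pad2, pad3 and the y axis of jig, either way round below 0.1 rad and x of pad2 in the frame of pocket between -0.005 and 0.005 m and y of pad2 in the frame of pocket between -0.005 and 0.005 m and z of pad2 in the frame of pocket between 0.012 and 0.045 m and x of pad3 in the frame of pocket between -0.005 and 0.005 m and y of pad3 in the frame of pocket between -0.005 and 0.005 m and z of pad3 in the frame of pocket between 0.012 and 0.045 m and distance between top_plate and pocket above 0.075 m), for 0.2 s.
5. the top plate lies square on the stack (all of step 3 and x of pad1 in the frame of pocket between -0.005 and 0.005 m and y of pad1 in the frame of pocket between -0.005 and 0.005 m and z of pad1 in the frame of pocket between 0.012 and 0.045 m and angle between the z axis of each of pad1, pad2, pad3, top_plate and the z axis of jig, either way round below 0.08 rad and angle between the y axis of each of pad1, pad2, pad3, top_plate and the y axis of jig, either way round below 0.1 rad and x of pad2 in the frame of pocket between -0.005 and 0.005 m and y of pad2 in the frame of pocket between -0.005 and 0.005 m and z of pad2 in the frame of pocket between 0.012 and 0.045 m and x of pad3 in the frame of pocket between -0.005 and 0.005 m and y of pad3 in the frame of pocket between -0.005 and 0.005 m and z of pad3 in the frame of pocket between 0.012 and 0.045 m and x of top_plate in the frame of pocket between -0.005 and 0.005 m and y of top_plate in the frame of pocket between -0.005 and 0.005 m and z of top_plate in the frame of pocket between 0.023 and 0.056 m and distance between top_plate and pad1 above 0.008 m and distance between top_plate and pad2 above 0.008 m and distance between top_plate and pad3 above 0.008 m), for 0.2 s.
6. the lid is shut (value of joint lid below 0.03 rad), for 0.2 s.
7. the catch is back on (value of joint catch below 0.006 m), for 0.2 s.
At the end, for the whole second after the job is handed in: Base plate, all present pads and top plate lie in this order in the pocket, each within 5 mm of its centre, flat within 0.08 rad and in line with the jig within 0.1 rad, at rest; the lid is shut (under 0.03 rad) and the catch on (under 6 mm) (all of step 5 and value of joint lid below 0.03 rad and value of joint catch below 0.006 m and linear speed of each of base_plate, pad1, pad2, pad3, top_plate below 0.03 m/s); the robot touches nothing.
It fails at once if a bystander is shifted by more than 30 mm (distance of any of crankcase, oil_can, leaflets, spanner from where it was at the start of the episode above 0.03 m).
Of pad1, pad2, pad3 only 1 to 3 are there at a start; the rules pass over those that are not, and their reading is None.
At some moment in a run one of base_plate, pad1, pad2, pad3, top_plate may be knocked a few centimetres aside while the robot is not near it.
Once in a run the grip may slacken for a moment while it holds something.
It also fails if it takes over 210 s, if anything falls off the work surface, if the arm or the gripper's body presses on something with over 40 N, if the wrist force passes 120 N, or if a joint passes its speed limit or range.

## Working session

There is one attempt and no reset: what is moved stays moved. The work goes in short steps, each a Python script; the robot and the scene stay as the last script left them, time stands still between calls to the robot, and variables do not carry over. Pictures are saved under pics/ and viewed, about 12 in all and at most 16, crops included, and the job is handed in when it is done.

```bash
ls; mkdir -p pics; cat > h.py <<'E'
import numpy as np, cv2
from plant import arm, solver, viewer
from scipy.spatial.transform import Rotation as R
def cal(c):
    k=viewer.calibration(c); f=200/np.tan(np.radians(k['fovy'])/2)
    return dict(f=f,cx=k['cx'],cy=k['cy'],k1=k['k1'],R=R.from_rotvec(k['rvec']).as_matrix(),t=np.array(k['tvec']))
def proj(k,P):
    p=np.atleast_2d(P)@k['R'].T+k['t']; s=p[:,:2]/p[:,2:]; r2=(s**2).sum(1,keepdims=True)
    return s*(1+k['k1']*r2)*k['f']+[k['cx'],k['cy']]
def back(k,uv,z):
    d=(np.atleast_2d(uv)-[k['cx'],k['cy']])/k['f']; s=d.copy()
    for _ in range(30): s=d/(1+k['k1']*(s**2).sum(1,keepdims=True))
    ray=np.c_[s,np.ones(len(s))]@k['R']; o=-k['R'].T@k['t']
    return o+ray*((z-o[2])/ray[:,2])[:,None]
def grab(c,name=None):
    k=cal(c); im=viewer.grab_frame(c)
    if name: cv2.imwrite(f'pics/{name}.png',im[:,:,::-1])
    return k,im
E
python3 - <<'E'
from h import *
for c in ['scene','side','wrist']:
    k,im=grab(c,c+'0'); print(c,{a:np.round(b,3).tolist() for a,b in k.items()}, (-k['R'].T@k['t']).round(3))
    for l in ['jig','lid','lid_bar','catch_knob','base_plate','top_plate','pad1','crankcase','oil_can','leaflets','spanner']:
        print(l,[(round(d['conf'],2),np.round(d['extent']).tolist()) for d in viewer.recognise(c,l)])
print(arm.current_ee_rot(),arm.current_position(),arm.current_time())
a=cv2.imread('pics/scene0.png');b=cv2.imread('pics/side0.png')
E
```

```text
pics
scene {'f': 378.619, 'cx': 323.394, 'cy': 197.142, 'k1': 0.01, 'R': [[-0.811, 0.585, -0.0], [0.425, 0.588, -0.689], [-0.403, -0.558, -0.725]], 't': [0.456, -0.158, 1.202]} [0.921 0.497 0.763]
jig [(0.61, [303.0, 190.0, 440.0, 347.0])]
lid [(0.84, [316.0, 208.0, 425.0, 302.0])]
lid_bar [(0.94, [313.0, 208.0, 427.0, 301.0]), (0.2, [363.0, 191.0, 379.0, 218.0])]
catch_knob [(0.57, [365.0, 191.0, 381.0, 220.0])]
base_plate [(0.8, [327.0, 175.0, 360.0, 202.0])]
top_plate [(0.31, [228.0, 228.0, 299.0, 313.0])]
pad1 [(0.71, [293.0, 188.0, 322.0, 218.0]), (0.64, [295.0, 146.0, 325.0, 171.0]), (0.55, [337.0, 143.0, 374.0, 161.0])]
crankcase [(0.85, [230.0, 228.0, 296.0, 311.0])]
oil_can []
leaflets [(0.74, [252.0, 117.0, 308.0, 156.0])]
spanner [(0.9, [445.0, 312.0, 521.0, 353.0])]
side {'f': 388.764, 'cx': 324.655, 'cy': 197.882, 'k1': -0.092, 'R': [[0.947, -0.321, -0.01], [-0.177, -0.496, -0.85], [0.267, 0.807, -0.527]], 't': [-0.528, 0.188, 1.077]} [ 0.246 -0.945  0.722]
jig [(0.92, [278.0, 157.0, 344.0, 225.0])]
lid [(0.68, [282.0, 157.0, 341.0, 194.0])]
lid_bar [(0.74, [357.0, 172.0
[... 384 characters left out ...]
.0, 170.0, 403.0, 218.0])]
oil_can [(0.94, [393.0, 198.0, 418.0, 240.0])]
leaflets [(0.58, [305.0, 297.0, 382.0, 366.0]), (0.5, [354.0, 171.0, 404.0, 222.0])]
spanner [(0.63, [247.0, 169.0, 281.0, 174.0])]
wrist {'f': 347.24, 'cx': 325.442, 'cy': 205.11, 'k1': -0.07, 'R': [[0.448, 0.894, -0.001], [0.848, -0.425, 0.315], [0.281, -0.142, -0.949]], 't': [-0.623, -0.04, 0.381]} [0.206 0.594 0.374]
jig [(0.5, [222.0, 374.0, 248.0, 399.0])]
lid [(0.47, [221.0, 372.0, 248.0, 396.0])]
lid_bar []
catch_knob []
base_plate []
top_plate []
pad1 []
crankcase []
oil_can []
leaflets []
spanner [(0.8, [255.0, 276.0, 314.0, 380.0])]
[-0.01719521  1.57070209  1.08878149] [0.28013341 0.55871651 0.23931826] 1.8
```

View pics/scene0.png

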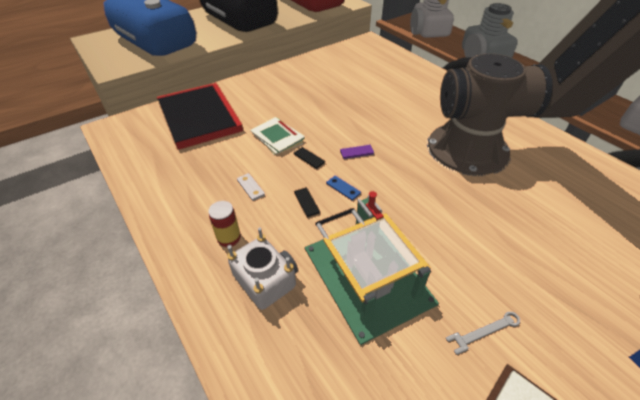

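View pics/side0.png

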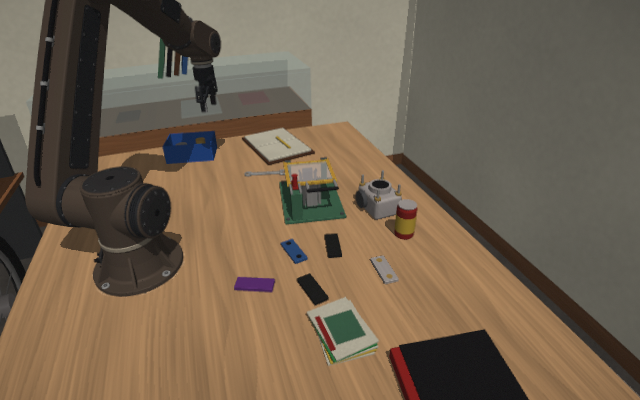

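The scene shows two black pads, at (309,158) and (307,202). The blue base plate is at (343,187) and the bare top plate with brass spots at (251,186). The purple look-alike is at (357,152), to be left alone. The jig is at about (370,270), with its bar and red knob at (335,217) and (373,197). The side view agrees and shows no third pad.

```bash
python3 - <<'E'
from h import *
ks=cal('scene');kd=cal('side')
for n,a,b in [('base',(343,187),(294,251)),('padA',(309,158),(312,289)),('padB',(307,202),(333,246)),('top',(251,186),(384,270)),('purple',(357,152),(255,285)),('leaf',(278,135),(343,330))]:
    print(n,back(ks,a,.011).round(3),back(kd,b,.011).round(3))
print('deck',back(ks,[(306,248),(360,343),(437,303)],.01).round(3), back(kd,[(283,221),(344,216)],.01).round(3))
print('knob',back(ks,(373,195),.15).round(3),back(kd,(295,176),.156).round(3))
print('bar',back(ks,[(317,223),(353,211)],.105).round(3),back(kd,[(307,191),(338,188)],.105).round(3))
# survey
for i,(p) in enumerate([(.6,-.18,.38),(.62,0.0,.42)]):
    for yaw in [0,np.pi/2,-np.pi/2,np.pi]:
        q=solver.inverse_kinematics(p,[0,np.pi/2,yaw]); print(p,yaw,None if q is None else np.round(q,2))
E
```

```text
base [[ 0.435 -0.082  0.011]] [[ 0.432 -0.099  0.011]]
padA [[ 0.443 -0.241  0.011]] [[ 0.436 -0.26   0.011]]
padB [[ 0.55  -0.094  0.011]] [[ 0.544 -0.115  0.011]]
top [[ 0.643 -0.237  0.011]] [[ 0.639 -0.257  0.011]]
purple [[ 0.306 -0.177  0.011]] [[ 0.301 -0.199  0.011]]
leaf [[ 0.46  -0.394  0.011]] [[ 0.464 -0.406  0.011]]
deck [[0.637 0.031 0.01 ]
 [0.679 0.287 0.01 ]
 [0.488 0.317 0.01 ]] [[0.437 0.057 0.01 ]
 [0.63  0.019 0.01 ]]
knob [[0.486 0.085 0.15 ]] [[0.488 0.072 0.156]]
bar [[0.614 0.047 0.105]
 [0.526 0.066 0.105]] [[0.52  0.057 0.105]
 [0.617 0.041 0.105]]
(0.6, -0.18, 0.38) 0 [-0.4   0.39  1.35  0.    1.4  -0.4 ]
(0.6, -0.18, 0.38) 1.5707963267948966 [-0.4   0.39  1.35  0.    1.4  -1.97]
(0.6, -0.18, 0.38) -1.5707963267948966 [-0.4   0.39  1.35 -0.    1.4   1.17]
(0.6, -0.18, 0.38) 3.141592653589793 None
(0.62, 0.0, 0.42) 0 [-0.11  0.37  1.29  0.    1.49 -0.11]
(0.62, 0.0, 0.42) 1.5707963267948966 [-0.11  0.37  1.29  0.    1.49 -1.68]
(0.62, 0.0, 0.42) -1.5707963267948966 [-0.11  0.37  1.29 -0.    1.49  1.46]
(0.62, 0.0, 0.42) 3.141592653589793 None
```

```bash
python3 - <<'E'
from h import *
for n,p in [('w1',(.55,-.14,.38)),('w2',(.56,.15,.42))]:
    arm.move_pose(p,[0,np.pi/2,0]); arm.dwell(.2)
    k,im=grab('wrist',n); np.savez(n,im=im,**k)
    for l in ['base_plate','top_plate','pad1','catch_knob','lid_bar']:
        print(l,[(round(d['conf'],2),np.round(d['extent']).tolist()) for d in viewer.recognise('wrist',l)])
print(arm.current_time())
E
```

```text
base_plate [(0.75, [219.0, 74.0, 266.0, 150.0])]
top_plate [(0.94, [371.0, 187.0, 401.0, 248.0])]
pad1 [(0.89, [301.0, 82.0, 345.0, 158.0]), (0.64, [236.0, 188.0, 272.0, 253.0]), (0.59, [129.0, 159.0, 200.0, 206.0])]
catch_knob []
lid_bar []
base_plate [(0.57, [233.0, 251.0, 274.0, 305.0])]
top_plate [(0.9, [354.0, 328.0, 379.0, 371.0])]
pad1 [(0.82, [303.0, 257.0, 335.0, 309.0]), (0.66, [260.0, 176.0, 282.0, 226.0])]
catch_knob [(0.87, [261.0, 178.0, 284.0, 224.0])]
lid_bar [(0.65, [260.0, 50.0, 404.0, 237.0]), (0.55, [253.0, 29.0, 410.0, 232.0])]
6.6167
```

View pics/w1.png

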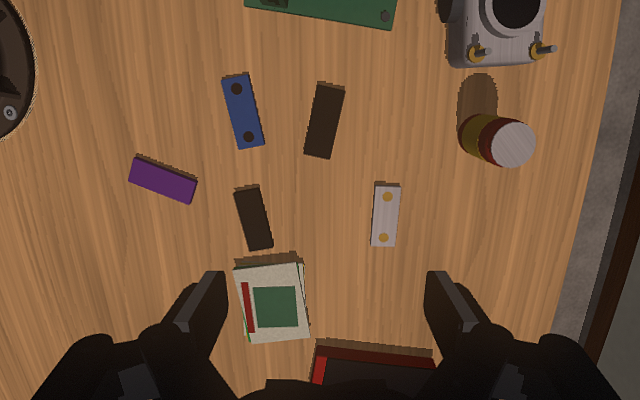

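View pics/w2.png

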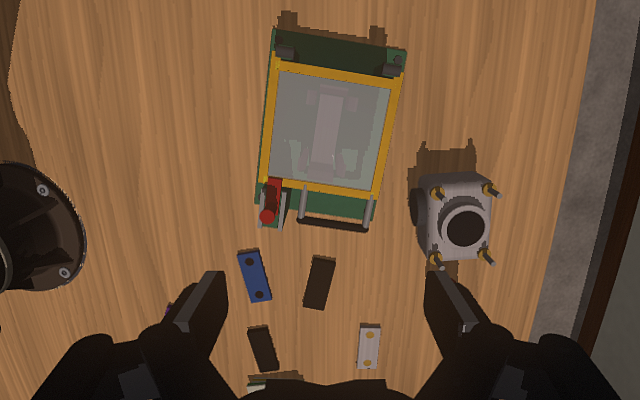

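The wrist views are clear. In w1 the base plate is at (243,111), with spots matching the description. The black pads are at (324,120) and (254,217), and the bare top plate with brass spots is at (386,215). The purple look-alike at (163,180) is excluded, and there is no third pad. Next I fit the jig pose and the part poses.

```bash
cat >> h.py <<'E'
from scipy.optimize import least_squares
def fit(k,uv,obj,x0):
    f=lambda p:(proj(k,(R.from_euler('z',p[2]).apply(obj)+[p[0],p[1],0]))-uv).ravel()
    s=least_squares(f,x0,loss='soft_l1'); return s.x,f(s.x).reshape(-1,2)
def segs(im,which):
    hsv=cv2.cvtColor(im,cv2.COLOR_RGB2HSV); 
    h,s,v=[hsv[:,:,i].astype(int) for i in range(3)]
    if which=='base': return (h>95)&(h<125)&(s>90)
    if which=='pad': return (v<75)
    if which=='top': return (s<60)&(v>110)
def part(k,im,ext,which,th):
    l,t,r,b=[int(x) for x in np.round(ext)]; l-=4;t-=4;r+=4;b+=4; l=max(l,0);t=max(t,0)
    m=np.zeros(im.shape[:2],np.uint8); m[t:b,l:r]=segs(im,which)[t:b,l:r]
    m=cv2.morphologyEx(m,cv2.MORPH_CLOSE,np.ones((7,7),np.uint8))
    n,lab,st,_=cv2.connectedComponentsWithStats(m); i=1+np.argmax(st[1:,4])
    c=max(cv2.findContours((lab==i).astype(np.uint8),cv2.RETR_EXTERNAL,cv2.CHAIN_APPROX_NONE)[0],key=cv2.contourArea)
    P=back(k,c[:,0,:].astype(float),th)[:,:2]
    (x,y),(w,h),a=cv2.minAreaRect((P*1000).astype(np.float32))
    if w>h: w,h,a=h,w,a+90     # long side direction = a+90
    yaw=np.radians(a); yaw=(yaw+np.pi/2)%np.pi-np.pi/2
    return np.array([x/1000,y/1000,yaw,w,h])
E
python3 - <<'E'
from h import *
d=dict(np.load('w2.npz'));d1=dict(np.load('w1.npz'))
obj=np.array([[-18,-118,105],[72,-118,105],[-100,135,10],[100,135,10],[-81,-73,109],[81,-73,109]])/1000
uv=np.array([(297,223),(368,231),(274,28),(406,51),(259,181),(380,199)],float)
x,r=fit(d,uv,obj,[.56,.17,-.15]); print('jig',x.round(4),r.round(1))
c=proj(d1,R.from_euler('z',x[2]).apply(np.array([[.1,-.135,.01]]))+[x[0],x[1],0]); print('w1 deck corner pred (obs ~392,30)',c.round(1))
J=x
def toj(p): return R.from_euler('z',-J[2]).apply(np.array(p)-[J[0],J[1],0])
print('knob jig',toj(back(d,[(266,217),(277,182)],.156)[0]).round(4),toj(back(d,[(266,217)],.141)[0]).round(4))
for n,e,w,t in [('base',[219,74,266,150],'base',.01),('top',[371,187,401,248],'top',.01),('padB',[301,82,345,158],'pad',.012),('padA',[236,188,272,253],'pad',.012)]:
    print(n,part(d1,d1['im'],e,w,t).round(4))
v=d['im'][150:250,235:420]; w=d['im'][0:80,235:420]
o=cv2.resize(np.vstack([w,v]),None,fx=3.2,fy=3.2,interpolation=cv2.INTER_CUBIC)
cv2.imwrite('pics/jigcrop.png',o[:,:,::-1])
E
```

```text
jig [ 0.562   0.1684 -0.1528] [[ 5.2 -1. ]
 [-2.1  0. ]
 [-1.  -0.7]
 [ 3.2 -1.2]
 [ 0.4  4.2]
 [-1.   3.6]]
w1 deck corner pred (obs ~392,30) [[394.2  29.4]]
knob jig [-0.0621 -0.098   0.156 ] [-0.0639 -0.104   0.141 ]
base [ 4.31200e-01 -8.95000e-02  1.98000e-01  3.91627e+01  9.83468e+01]
top [ 6.41400e-01 -2.46800e-01 -3.45000e-02  3.89565e+01  9.82436e+01]
padB [ 5.454000e-01 -1.008000e-01 -2.247000e-01  4.168510e+01  1.041949e+02]
padA [  0.4377  -0.2484   0.1899  43.0355 106.787 ]
```

View pics/jigcrop.png

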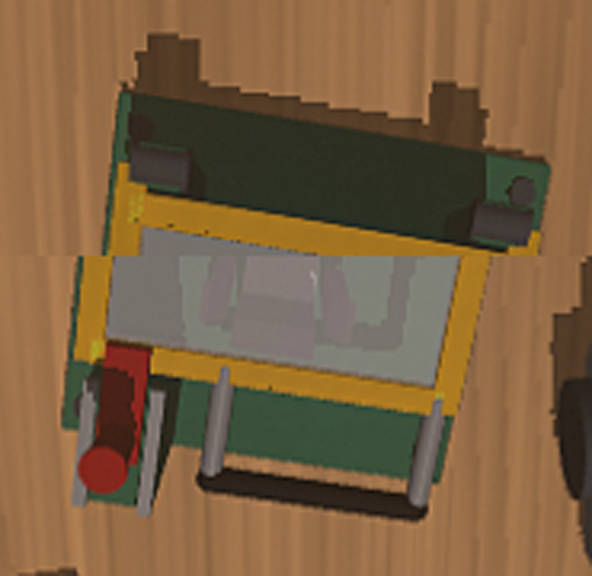

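The crop shows the deck corners, the bar and the knob top at crop (103,470), which is about pixel (267,217). I refit with these, then slide the catch.

```bash
python3 - <<'E'
from h import *
d=dict(np.load('w2.npz'))
obj=np.array([[-100,135,10],[100,135,10],[-100,-135,10],[100,-135,10],[27,-118,105]])/1000
uv=np.array([(273.4,26.6),(406.3,50),(254.4,203.8),(372.5,221),(332.8,224.7)],float)
J,r=fit(d,uv,obj,[.56,.17,-.15]); print('jig',J.round(4),r.round(1)); np.save('J',J)
toj=lambda p: R.from_euler('z',-J[2]).apply(np.array(p)-[J[0],J[1],0])
kb=back(d,[(267.2,216.9)],.156)[0]; print('knob',kb.round(4),toj(kb).round(4))
k=np.load('w1.npz'); print(proj(dict(k),R.from_euler('z',J[2]).apply(np.array([[.1,-.135,.01]]))+[J[0],J[1],0]))
ks=cal('scene'); print('scene knob',proj(ks,kb), 'bar',proj(ks,R.from_euler('z',J[2]).apply(np.array([[-18,-118,105],[72,-118,105],[-100,135,10],[100,135,10],[100,-135,10]])/1000)+[J[0],J[1],0]).round(0))
kd=cal('side'); print('side knob',proj(kd,kb))
E
```

```text
jig [ 0.5603  0.1688 -0.1566] [[-1.1  0.1]
 [ 2.1 -0.2]
 [-0.3 -0.6]
 [ 0.3 -0.3]
 [-0.1  1.6]]
knob [0.4872 0.081  0.156 ] [-0.0585 -0.0981  0.156 ]
[[392.51387239  29.21810565]]
scene knob [[371.83074422 192.37647625]] bar [[351. 208.]
 [316. 221.]
 [439. 302.]
 [359. 343.]
 [303. 245.]]
side knob [[293.87350632 174.71299321]]
```

```bash
cat >> h.py <<'E'
import os
if os.path.exists('J.npy'):
    J=np.load('J.npy'); RJ=R.from_euler('z',J[2])
def W(p): return RJ.apply(np.array(p,float))+[J[0],J[1],0]   # jig -> world
def toj(p): return RJ.inv().apply(np.array(p,float)-[J[0],J[1],0])
def down(yaw): return [0,np.pi/2,yaw]
def st(m=''): print(m,'tcp jig',toj(arm.current_position()).round(4),'open',round(arm.current_opening(),4),'F',np.round(arm.current_force(),1),'t',round(arm.current_time(),1))
E
python3 - <<'E'
from h import *
K=[-.0585,-.0981]
arm.open_gripper()
arm.move_pose(W(K+[.23]),down(J[2])); arm.servo_line(W(K+[.134]),vel=.08); st('at knob')
arm.close_gripper(25); st('gripped')
arm.servo_line(W([K[0],K[1]-.032,.134]),vel=.04); st('slid')
arm.open_gripper(); st('rel'); arm.servo_line(W([K[0],K[1]-.032,.26]))
arm.move_pose(W([-.03,-.1,.40]),down(J[2])); arm.dwell(.2)
k,im=grab('wrist','catch'); np.savez('w3',im=im,**k)
for l in ['catch_knob','lid_bar']: print(l,[(round(d['conf'],2),np.round(d['extent']).tolist()) for d in viewer.recognise('wrist',l)])
print('expect knob top off / on',proj(k,[W([K[0],K[1]-.032,.156]),W(K+[.156])]).round(0))
for th in [0,.5,1,1.5,1.75]:
    p=W([.027,.092-.21*np.cos(th),.108+.21*np.sin(th)])
    for y in [1,-1]:
        q=solver.inverse_kinematics(p,down(J[2]+y*np.pi/2)); print(th,y,None if q is None else np.round(q,2))
E
```

```text
at knob tcp jig [-0.0583 -0.0981  0.1344] open 0.0854 F [-0.7 -0.2 -0.4] t 9.1
gripped tcp jig [-0.058  -0.0981  0.1342] open 0.0154 F [ 2.3 -0.3  0.7] t 9.7
slid tcp jig [-0.0581 -0.1288  0.1341] open 0.0151 F [ 8.2 20.7 -1. ] t 10.6
rel tcp jig [-0.0586 -0.1302  0.134 ] open 0.0855 F [-1.3  0.  -0.1] t 11.3
catch_knob [(0.56, [294.0, 151.0, 314.0, 197.0])]
lid_bar [(0.62, [279.0, 1.0, 426.0, 174.0])]
expect knob top off / on [[302. 192.]
 [301. 164.]]
0 1 [-0.03  0.58  1.82  0.    0.74 -1.45]
0 -1 [-0.03  0.58  1.82 -0.    0.74  1.7 ]
0.5 1 [ 0.01  0.46  1.71  0.    0.97 -1.4 ]
0.5 -1 [ 0.01  0.46  1.71 -0.    0.97  1.74]
1 1 [ 0.13  0.42  1.56  0.    1.17 -1.28]
1 -1 [ 0.13  0.42  1.56 -0.    1.17  1.86]
1.5 1 [ 0.28  0.46  1.4   0.    1.28 -1.13]
1.5 -1 [ 0.28  0.46  1.4  -0.    1.28  2.01]
1.75 1 [ 0.35  0.51  1.33  0.    1.31 -1.06]
1.75 -1 [ 0.35  0.51  1.33 -0.    1.31  2.08]
```

View pics/catch.png

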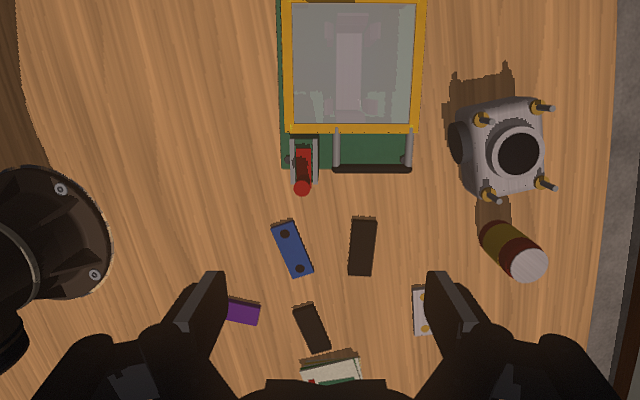

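The catch is off: the knob is now at (302,188) and it reached its end stop. Next I pinch the bar and swing the lid.

```bash
python3 - <<'E'
from h import *
d=dict(np.load('w3.npz'))
print('bar jig',toj(back(d,[(332,168),(372,168.5),(411,169)],.105)).round(4))
Y=J[2]+np.pi/2
arm.move_pose(W([.027,-.122,.24]),down(Y))
h=arm.servo_line(W([.027,-.122,.109]),vel=.06,contact_N=8); st(h)
arm.close_gripper(40); st('closed')
E
```

```text
bar jig [[-0.0239 -0.1141  0.105 ]
 [ 0.0264 -0.1147  0.105 ]
 [ 0.0758 -0.1152  0.105 ]]
False tcp jig [ 0.0271 -0.122   0.1092] open 0.0858 F [ 0.  -0.5  0.4] t 17.1
closed tcp jig [ 0.027 -0.114  0.11 ] open 0.0099 F [ 6.7 66.8  4.7] t 17.8
```

```bash
python3 - <<'E'
from h import *
arm.open_gripper(); arm.servo_line(W([.027,-.1155,.109]),vel=.05); 
h=arm.servo_line(W([.027,-.1155,.103]),vel=.03,contact_N=6); st(h)
arm.close_gripper(40); st('closed')
E
```

```text
False tcp jig [ 0.027  -0.1155  0.1028] open 0.0852 F [0.7 1.2 1.2] t 19.1
closed tcp jig [ 0.0269 -0.113   0.1032] open 0.0103 F [ 2.8 21.1  0.9] t 19.8
```

```bash
python3 - <<'E'
from h import *
h0=.0975
for th in np.arange(.1,1.81,.1):
    th=min(th,1.74)
    arm.servo_line(W([.027,h0-.21*np.cos(th),.1035+.21*np.sin(th)]),vel=.12)
    if int(round(th*10))%3==0: st(round(th,2))
st('end'); print(np.linalg.norm(arm.current_force()))
E
```

```text
0.3 tcp jig [ 0.027  -0.1036  0.1654] open 0.0101 F [-1.3 -6.4  2.1] t 20.8
0.6 tcp jig [ 0.0272 -0.0773  0.2226] open 0.0099 F [ -4.9 -15.4  10. ] t 21.8
0.9 tcp jig [ 0.0273 -0.0353  0.2703] open 0.0101 F [-10.  -20.1  24.9] t 22.7
1.2 tcp jig [0.0282 0.0212 0.3021] open 0.0102 F [-2.  -8.2 23. ] t 23.7
1.5 tcp jig [0.0282 0.0836 0.3143] open 0.0102 F [ 3.7 -0.1 12.4] t 24.7
end tcp jig [0.0281 0.1336 0.3104] open 0.0098 F [6.5 0.4 4.2] t 25.6
7.727957783916069
```

```bash
python3 - <<'E'
from h import *
arm.open_gripper(); arm.dwell(.1); p=arm.current_position(); arm.servo_line([p[0],p[1],p[2]+.09]); 
arm.move_pose(W([0,-.05,.42]),down(J[2])); arm.dwell(.2)
k,im=grab('wrist','pocket'); np.savez('w4',im=im,**k)
print(proj(k,W([[0,0,.03],[-.022,-.052,.08],[.022,-.052,.08],[.022,.052,.08],[-.022,.052,.08]])).round(1))
print(arm.current_time())
l,t,r,b=220,0,430,240
o=cv2.resize(im[t:b,l:r],None,fx=2.5,fy=2.5,interpolation=cv2.INTER_CUBIC); cv2.imwrite('pics/pocketc.png',o[:,:,::-1])
E
```

```text
[[326.4 111.7]
 [310.4 152.7]
 [342.4 152.8]
 [343.6  72.8]
 [309.5  72.8]]
28.6
```

View pics/pocketc.png

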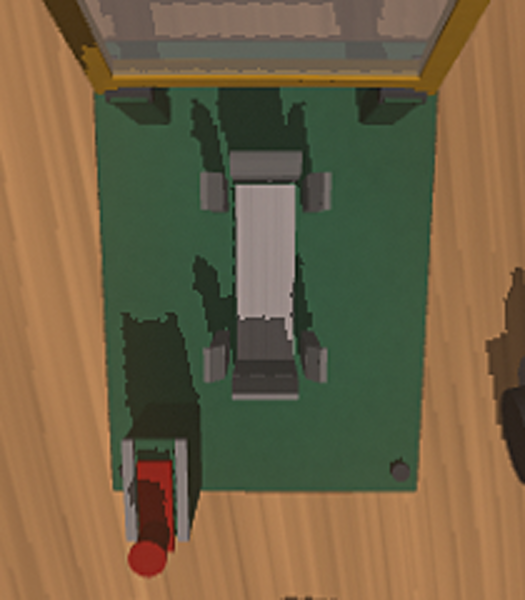

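The picture shows the lid fully open. The pocket floor strip is centred at crop x=266 (pixel 326.5), and the catch post is clear. Next I check the guides and deck against the projection.

```bash
python3 - <<'E'
from h import *
d=dict(np.load('w4.npz'));
cr=lambda P:((proj(d,W(P))-[220,0])*2.5).round(1).tolist()
print('deck BL BR',cr([[-.1,-.135,.01],[.1,-.135,.01]]))
for z in [.03,.08,.093]: print(z,'far,near',cr([[0,.052,z],[0,-.052,z]]))
print('floor edges',cr([[-.017,0,.03],[.017,0,.03]]),cr([[-.1,0,.01],[.1,0,.01]]))
print('corner guide far z80 outer', cr([[-.022,.052,.08],[-.03,.052,.08],[-.022,.035,.08],[.022,.035,.08],[-.022,-.035,.08]]))
g=cv2.cvtColor(d['im'],cv2.COLOR_RGB2GRAY).astype(int)
c=d['im'][:,326]; 
print([(r,c[r].tolist()) for r in range(56,84)]); print([(r,c[r].tolist()) for r in range(120,165,1)])
E
```

```text
deck BL BR [[113.2, 489.4], [417.9, 489.7]]
0.03 far,near [[266.2, 186.2], [265.8, 367.6]]
0.08 far,near [[266.4, 182.0], [266.0, 381.8]]
0.093 far,near [[266.5, 180.7], [266.1, 386.0]]
floor edges [[237.0, 279.3], [295.0, 279.4]] [[102.1, 277.8], [429.7, 278.2]]
corner guide far z80 outer [[223.7, 182.0], [208.2, 182.0], [224.1, 216.2], [308.6, 216.3], [225.6, 350.7]]
[(56, [38, 50, 37]), (57, [37, 49, 37]), (58, [36, 49, 36]), (59, [32, 46, 32]), (60, [65, 68, 61]), (61, [94, 89, 85]), (62, [98, 91, 88]), (63, [97, 92, 89]), (64, [101, 94, 91]), (65, [102, 96, 92]), (66, [102, 96, 91]), (67, [101, 95, 91]), (68, [99, 93, 90]), (69, [100, 93, 90]), (70, [88, 83, 80]), (71, [76, 71, 68]), (72, [40, 36, 34]), (73, [49, 63, 49]), (74, [167, 150, 148]), (75, [154, 140, 137]), (76, [152, 138, 135]), (77, [152, 139, 135]), (78, [151, 138, 134]), (79, [152, 138, 135]), (80, [152, 139, 135]), (81, [151, 138, 134]), (82, [150, 138, 134]), (83, [151, 138, 134])]
[(120, [146, 133, 129]), (121, [147, 134, 129]), (122, [147, 133, 129]), (123, [146, 133, 129]), (124, [147, 134, 130]), (125, [152, 138, 133]), (126, [158, 143, 139]), (127, [161, 147, 143]), (128, [68, 62, 60]), (129, [73, 68, 66]), (130, [76, 70, 67]), (131, [75, 69, 66]), (132, [75, 69, 67]), (133, [75, 69, 65]), (134, [76, 70, 67]), (135, [76, 69, 66]), (136, [76, 70, 66]), (137, [75, 68, 65]), (138, [74, 69, 65]), (139, [76, 69, 67]), (140, [75, 70, 66]), (141, [76, 70, 66]), (142, [77, 71, 67]), (143, [75, 68, 64]), (144, [50, 48, 45]), (145, [53, 50, 45]), (146, [54, 51, 47]), (147, [54, 51, 47]), (148, [53, 50, 47]), (149, [52, 50, 46]), (150, [57, 55, 50]), (151, [61, 58, 54]), (152, [62, 59, 55]), (153, [62, 58, 54]), (154, [63, 59, 55]), (155, [63, 58, 54]), (156, [58, 54, 49]), (157, [85, 79, 76]), (158, [131, 120, 118]), (159, [113, 109, 103]), (160, [60, 87, 65]), (161, [52, 84, 58]), (162, [54, 84, 60]), (163, [55, 85, 60]), (164, [55, 85, 60])]
```

Camera evidence puts the floor ends 2.8 mm further along +y than my deck-based estimate, and the bar agrees. I correct J and place the base plate, taking a close look first.

```bash
python3 - <<'E'
from h import *
n=W([0,.0028,0]); np.save('J',[n[0],n[1],J[2]])
E
cat >> h.py <<'E'
def look(p,which,th,label,tag,z=.17):
    """camera straight above expected part p=(x,y,yaw); returns refined pose"""
    yaw=p[2]; ty=np.array([-np.sin(yaw),np.cos(yaw)])
    xy=np.array(p[:2])-.082*ty
    arm.move_pose([*xy,z],down(yaw)); arm.dwell(.15)
    k,im=grab('wrist',tag); np.savez(tag,im=im,**k)
    c=[]
    for d in viewer.recognise('wrist',label):
        e=d['extent']; q=back(k,[((e[0]+e[2])/2,(e[1]+e[3])/2)],th)[0,:2]
        c.append((np.linalg.norm(q-p[:2]),d['conf'],e))
    c.sort(key=lambda a:a[0]); print(tag,[(round(a[0],3),round(a[1],2)) for a in c])
    e=c[0][2] if c and c[0][0]<.06 else None
    if e is None: print('NOT RECOGNISED'); return None
    l,t,r,b=[int(v) for v in e]; print('extent',l,t,r,b,'colour mid',np.median(im[t:b,l:r].reshape(-1,3),axis=0))
    r=part(k,im,e,which,th); print(tag,r.round(4)); return r
def pick(p,zt,f=60):
    arm.open_gripper()
    arm.move_pose([p[0],p[1],.10],down(p[2])); arm.servo_line([p[0],p[1],zt],vel=.06,contact_N=12); st('down')
    arm.close_gripper(f); st('grip')
    arm.servo_line([p[0],p[1],.20],vel=.15); st('lift')
def place(zt):
    y=J[2]
    arm.move_pose(W([0,0,.20]),down(y)); st('above')
    arm.servo_line(W([0,0,zt+.035]),vel=.08,contact_N=25); st('half')
    h=arm.servo_line(W([0,0,zt-.003]),vel=.025,contact_N=8); st(f'contact {h} want z {zt}')
E
python3 - <<'E'
from h import *
r=look([.4312,-.0895,.198],'base',.01,'base_plate','lb')
pick(r,.007)
E
```

```text
lb [(np.float64(0.002), 0.78)]
extent 297 21 353 151 colour mid [ 51.  67. 107.]
lb [ 4.30500e-01 -8.93000e-02  1.87200e-01  3.91793e+01  9.83826e+01]
down tcp jig [-0.0878 -0.278   0.0073] open 0.0852 F [-0.3  0.6 -0.8] t 32.8
grip tcp jig [-0.0878 -0.278   0.0075] open 0.0387 F [-1.4  1.   9.7] t 33.3
lift tcp jig [-0.0883 -0.2779  0.1994] open 0.0379 F [ 0.4 -0.2 -2.3] t 34.7
```

```bash
python3 - <<'E'
import cv2; cv2.imwrite('pics/lbv.png',cv2.imread('pics/lb.png')[0:300,100:540])
E
```

```text
(no output)
```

View pics/lbv.png

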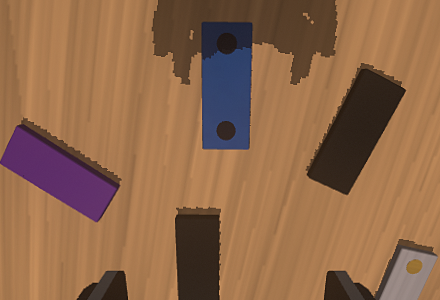

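The blue base plate was at crop (226,85), with the pads either side and the purple block apart. It is now gripped, and I place it.

```bash
python3 - <<'E'
from h import *
st('held'); place(.0375)
E
```

```text
held tcp jig [-0.0883 -0.2779  0.1994] open 0.0379 F [ 0.4 -0.2 -2.3] t 34.7
above tcp jig [-1.000e-04 -8.000e-04  1.996e-01] open 0.0381 F [ 0.  -0.2 -1.7] t 35.8
half tcp jig [0.0002 0.     0.0729] open 0.0382 F [ 0.4  0.5 -1.6] t 37.6
contact True want z 0.0375 tcp jig [-0.      0.      0.0375] open 0.0383 F [-0.9 -0.5  5.7] t 38.8
```

```bash
cat >> h.py <<'E'
def release():
    arm.open_gripper(); arm.dwell(.1); st('rel'); arm.servo_line(W([0,0,.20]),vel=.15)
def viewpocket(tag,z=.30):
    arm.move_pose(W([0,-.082,z]),down(J[2])); arm.dwell(.15)
    k,im=grab('wrist',tag); np.savez(tag,im=im,**k); return k,im
E
python3 - <<'E'
from h import *
release(); k,im=viewpocket('pk1')
c=proj(k,W([0,0,.04]))[0]; r=part(k,im,[c[0]-40,c[1]-60,c[0]+40,c[1]+60],'base',.04); print(toj([r[0],r[1],0]).round(4),(r[2]-J[2]).round(3),r[3:])
r=look([.5454,-.1008,-.2247],'pad',.012,'pad1','lp1'); print(arm.current_time())
r=look([.4377,-.2484,.1899],'pad',.012,'pad1','lp2')
a=cv2.imread('pics/pk1.png')[0:260,200:460];b=cv2.imread('pics/lp1.png')[0:260,200:460];c=cv2.imread('pics/lp2.png')[0:260,200:460]
cv2.imwrite('pics/three.png',np.hstack([a,b,c]))
for n in ['lp1','lp2']:
    im=np.load(n+'.npz')['im']; hsv=cv2.cvtColor(im,cv2.COLOR_RGB2HSV); print([hsv[90,x].tolist() for x in range(285,370,4)]); print([hsv[y,325].tolist() for y in range(10,180,6)])
E
```

```text
rel tcp jig [-0.0005 -0.0002  0.0367] open 0.0856 F [ 0.1 -0.4  0.1] t 39.5
[-0.0012 -0.0004  0.    ] 0.0 [39.93645477 98.98044586]
lp1 [(np.float64(0.002), 0.88), (np.float64(0.183), 0.65), (np.float64(0.257), 0.88)]
extent 300 21 354 152 colour mid [41. 30. 22.]
lp1 [ 0.5463 -0.1034 -0.2203 44.3251 98.4188]
42.8917
lp2 [(np.float64(0.004), 0.73), (np.float64(0.117), 0.69)]
extent 297 30 349 156 colour mid [38. 28. 20.]
lp2 [  0.4352  -0.253    0.1537  43.4977 100.0581]
[[14, 137, 147], [14, 135, 149], [14, 136, 154], [14, 137, 155], [14, 136, 172], [12, 124, 41], [13, 112, 41], [15, 128, 40], [12, 115, 40], [14, 127, 38], [15, 118, 39], [13, 115, 40], [14, 124, 39], [13, 121, 40], [13, 118, 39], [13, 149, 36], [15, 148, 38], [14, 136, 169], [14, 135, 153], [14, 137, 155], [14, 136, 156], [14, 136, 163]]
[[13, 137, 84], [14, 139, 81], [15, 142, 81], [11, 140, 31], [14, 156, 31], [12, 148, 31], [13, 143, 32], [11, 151, 32], [15, 159, 32], [14, 143, 34], [11, 110, 37], [12, 117, 37], [14, 114, 38], [12, 118, 39], [11, 100, 41], [12, 112, 41], [13, 118, 41], [11, 110, 44], [14, 116, 44
[... 234 characters left out ...]
9], [11, 118, 41], [14, 117, 37], [13, 124, 37], [14, 117, 37], [13, 124, 37], [13, 107, 38], [15, 124, 37], [12, 117, 37], [12, 118, 39], [13, 121, 38], [12, 114, 38], [14, 137, 155], [14, 138, 142], [14, 135, 159], [14, 136, 146], [14, 137, 147], [14, 132, 147]]
[[13, 136, 77], [14, 143, 75], [14, 138, 76], [15, 144, 85], [12, 127, 26], [12, 142, 27], [13, 157, 26], [12, 123, 31], [12, 116, 33], [11, 124, 33], [10, 109, 35], [12, 120, 36], [15, 127, 36], [9, 110, 37], [11, 117, 37], [13, 135, 36], [13, 118, 39], [15, 121, 38], [14, 134, 38], [12, 112, 41], [14, 115, 42], [13, 109, 42], [15, 104, 44], [13, 113, 43], [13, 94, 38], [14, 134, 158], [14, 134, 160], [14, 129, 87], [14, 129, 85]]
```

View pics/three.png

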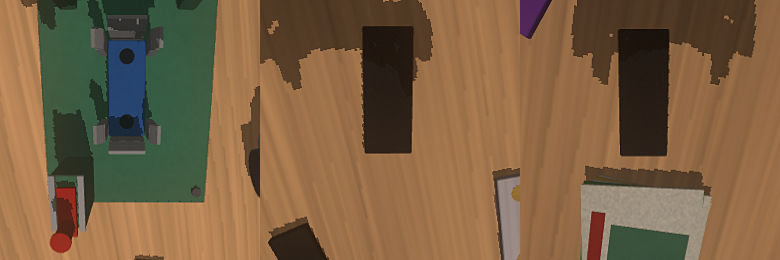

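The base plate sits square in the pocket (measured about 1 mm off). Both pads are clean dark rectangles. I tighten the threshold so no shadow is included, then pick pad B.

```bash
sed -i "s/return (v<75)/return (v<58)/" h.py; python3 - <<'E'
from h import *
for n,e in [('lp1',[300,21,354,152]),('lp2',[297,30,349,156])]:
    d=dict(np.load(n+'.npz')); 
    for zz in (.012,.006): print(n,part(d,d['im'],e,'pad',zz).round(4))
    m=segs(d['im'],'pad'); print([(y,*np.where(m[y,285:365])[0][[0,-1]]+285) for y in (35,60,90,120,145)])
E
```

```text
lp1 [ 0.5455 -0.1032 -0.2245 39.9141 98.3696]
lp1 [  0.5455  -0.1032  -0.2245  40.7311 100.3831]
[(35, np.int64(302), np.int64(352)), (60, np.int64(303), np.int64(352)), (90, np.int64(303), np.int64(351)), (120, np.int64(304), np.int64(350)), (145, np.int64(304), np.int64(350))]
lp2 [ 0.436  -0.2529  0.1888 39.6654 98.6004]
lp2 [  0.4359  -0.253    0.1888  40.4787 100.622 ]
[(35, np.int64(298), np.int64(348)), (60, np.int64(299), np.int64(348)), (90, np.int64(299), np.int64(347)), (120, np.int64(300), np.int64(346)), (145, np.int64(300), np.int64(346))]
```

```bash
python3 - <<'E'
from h import *
p=look([.5455,-.1032,-.2245],'pad',.012,'pad1','lp3')
if p is not None and abs(p[3]-40)<2.5 and abs(p[4]-99.5)<2.5:
    pick(p,.008,50)
    if arm.current_opening()>.03: place(.048)
E
```

```text
lp3 [(np.float64(0.002), 0.57), (np.float64(0.182), 0.75), (np.float64(0.227), 0.25), (np.float64(0.255), 0.85)]
extent 298 16 353 149 colour mid [40. 30. 22.]
lp3 [ 0.5456 -0.1032 -0.2238 39.9547 98.8907]
down tcp jig [ 0.0281 -0.2738  0.0083] open 0.0853 F [-0.1 -0.5 -0.5] t 47.2
grip tcp jig [ 0.028  -0.2738  0.0084] open 0.0385 F [-1.   0.1  5.4] t 47.7
lift tcp jig [ 0.0276 -0.2738  0.1992] open 0.0388 F [ 0.8  0.3 -1.5] t 49.2
above tcp jig [ 0.0003 -0.0009  0.1998] open 0.0386 F [-0.7  0.4 -1. ] t 50.2
half tcp jig [0.0002 0.0001 0.0834] open 0.0388 F [ 0.2 -0.2 -0.5] t 51.8
contact True want z 0.048 tcp jig [-0.     -0.      0.0484] open 0.0385 F [-0.8 -0.2  5.6] t 53.1
```

```bash
python3 - <<'E'
from h import *
release()
p=look([.436,-.253,.1888],'pad',.012,'pad1','lp4')
if p is not None and abs(p[3]-40)<2.5 and abs(p[4]-99.5)<2.5:
    pick(p,.008,50)
    if arm.current_opening()>.03: place(.0604); 
E
```

```text
rel tcp jig [-0.0004 -0.0002  0.0477] open 0.0856 F [0.1 0.4 0.4] t 53.7
lp4 [(np.float64(0.001), 0.77), (np.float64(0.114), 0.8)]
extent 303 23 353 153 colour mid [36. 27. 20.]
lp4 [ 0.4358 -0.2526  0.1938 40.266  98.5943]
down tcp jig [-0.0571 -0.4385  0.0083] open 0.0855 F [-0.7  0.8 -0.1] t 59.4
grip tcp jig [-0.0572 -0.4385  0.0084] open 0.0384 F [-2.  -0.2  6.1] t 59.9
lift tcp jig [-0.0575 -0.4383  0.1993] open 0.0385 F [-0.2  0.1 -1.5] t 61.4
above tcp jig [ 0.0002 -0.0008  0.1999] open 0.0391 F [-0.7 -0.1 -0.7] t 63.0
half tcp jig [0.0002 0.0001 0.0959] open 0.0383 F [-0.4  0.4 -0.5] t 64.4
contact True want z 0.0604 tcp jig [0.     0.0002 0.0604] open 0.0386 F [-1.7  0.8  5.6] t 65.7
```

```bash
python3 - <<'E'
from h import *
release(); k,im=viewpocket('pk2')
c=proj(k,W([0,0,.064]))[0]; r=part(k,im,[c[0]-35,c[1]-60,c[0]+35,c[1]+60],'pad',.064); print(toj([r[0],r[1],0]).round(4),(r[2]-J[2]).round(3),r[3:])
p=look([.6414,-.2468,-.0345],'top',.01,'top_plate','lt1')
a=cv2.imread('pics/pk2.png')[0:260,200:460];b=cv2.imread('pics/lt1.png')[0:400]
a=cv2.resize(a,(400,400)); cv2.imwrite('pics/two.png',np.hstack([a,b[:,180:580]]))
E
```

```text
rel tcp jig [-0.0001  0.0003  0.0599] open 0.0855 F [ 0.1 -0.6 -0.6] t 66.3
[-0.0035  0.0034  0.    ] -0.034 [ 71.14532471 114.1566391 ]
lt1 [(np.float64(0.001), 0.82)]
extent 298 25 351 152 colour mid [134. 119. 115.]
lt1 [ 6.41100e-01 -2.55400e-01 -3.33000e-02  3.89862e+01  8.10171e+01]
```

View pics/two.png

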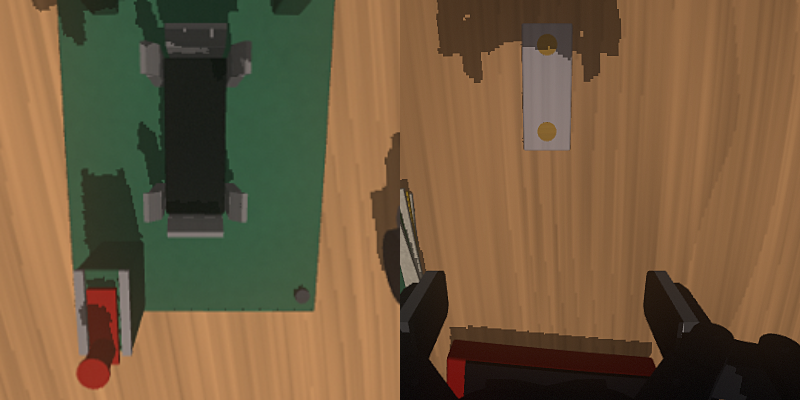

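The pads sit square in the guides (left panel). In the right panel, gripper shadow covers the top plate's upper end. I relax the threshold and pick the plate.

```bash
sed -i "s/(s<60)&(v>110)/(s<75)\&(v>40)/" h.py; python3 - <<'E'
from h import *
d=dict(np.load('lt1.npz')); p=part(d,d['im'],[298,25,351,152],'top',.01); print(p.round(4))
if abs(p[3]-39.5)<2 and abs(p[4]-99)<2.5:
    pick(p,.007,60)
    if arm.current_opening()>.03: place(.0715)
E
```

```text
[ 6.41300e-01 -2.46500e-01 -3.44000e-02  3.95532e+01  9.86427e+01]
down tcp jig [ 0.145  -0.4005  0.0074] open 0.0851 F [-0.5  0.1  0.4] t 72.5
grip tcp jig [ 0.1451 -0.4005  0.0075] open 0.0384 F [-1.5  0.4  4.9] t 73.0
lift tcp jig [ 0.1445 -0.4003  0.199 ] open 0.0381 F [ 0.8 -0.2 -2.4] t 74.5
above tcp jig [ 0.0006 -0.0007  0.2   ] open 0.0383 F [ 0.5 -0.2 -1.9] t 76.0
half tcp jig [2.00e-04 1.00e-04 1.07e-01] open 0.0384 F [-0.1 -0.2 -1.4] t 77.3
contact True want z 0.0715 tcp jig [-0.     -0.      0.0715] open 0.0381 F [-1.1  0.1  6.4] t 78.6
```

```bash
python3 - <<'E'
from h import *
release(); k,im=viewpocket('pk3')
c=proj(k,W([0,0,.074]))[0]; r=part(k,im,[c[0]-26,c[1]-60,c[0]+26,c[1]+60],'top',.074); print(toj([r[0],r[1],0]).round(4),(r[2]-J[2]).round(3),r[3:])
Y=J[2]+np.pi/2; B=[.0275,.1308]
arm.move_pose(W([0,-.05,.42]),down(J[2]))
arm.move_pose(W(B+[.42]),down(Y)); h=arm.servo_line(W(B+[.3104]),vel=.08,contact_N=10); st(h)
arm.close_gripper(40); st('pinch')
cv2.imwrite('pics/pk3c.png',cv2.resize(cv2.imread('pics/pk3.png')[0:240,200:460],None,fx=2,fy=2))
E
```

```text
rel tcp jig [-0.0005 -0.0002  0.0707] open 0.0853 F [-0.4 -0.2  1. ] t 79.2
[-0.0001 -0.0016  0.    ] 0.0 [ 60.87449646 121.09671021]
False tcp jig [0.0276 0.1309 0.3109] open 0.0855 F [-0.4  0.5 -0.1] t 84.3
pinch tcp jig [0.0275 0.1308 0.3105] open 0.0104 F [-1.5  0.   0.8] t 85.0
```

View pics/pk3c.png

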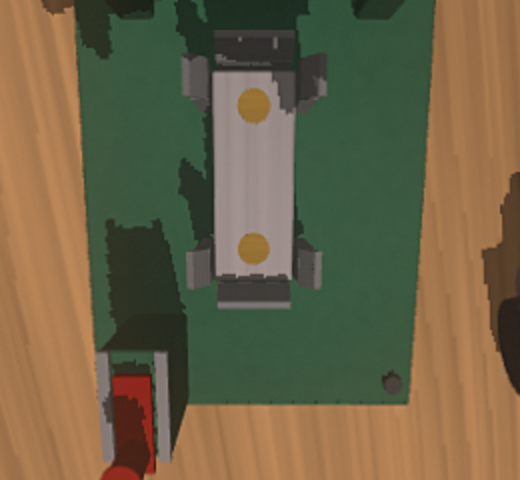

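The top plate with its brass spots is square in the pocket, and the bar is pinched. Now I shut the lid.

```bash
python3 - <<'E'
from h import *
h0=.0947
for th in [1.6,1.5,1.4,1.3,1.2,1.1,1.,.9,.8,.7,.6,.5,.4,.3,.2,.1,.05]:
    arm.servo_line(W([.0275,h0-.21*np.cos(th),.1035+.21*np.sin(th)]),vel=.12)
    if int(round(th*10))%4==0: st(th)
h=arm.servo_line(W([.0275,h0-.21,.096]),vel=.03,contact_N=25); st(f'press {h}')
arm.open_gripper(); arm.dwell(.1); st('rel')
arm.servo_line(W([.0275,h0-.21,.24]))
arm.close_gripper(40)
h=arm.servo_line(W([.0275,h0-.21,.125]),vel=.1)
h=arm.servo_line(W([.0275,h0-.21,.105]),vel=.03,contact_N=25); st(f'top press {h}')
arm.servo_line(W([.0275,h0-.21,.26]));arm.open_gripper()
k,im=grab('side','side1')
arm.move_pose(W([-.03,-.1,.40]),down(J[2])); arm.dwell(.2)
k,im=grab('wrist','shut'); np.savez('w5',im=im,**k)
E
```

```text
1.6 tcp jig [0.0276 0.1007 0.314 ] open 0.0101 F [-2.4  0.4  5.1] t 85.4
1.2 tcp jig [0.0275 0.0186 0.2992] open 0.0105 F [-0.2 -0.7  0.3] t 86.7
0.8 tcp jig [ 0.0276 -0.0516  0.254 ] open 0.01 F [ 0.8  0.2 -2.2] t 88.0
0.4 tcp jig [ 0.0278 -0.0986  0.185 ] open 0.0103 F [ 3.8  2.4 -2.8] t 89.3
0.05 tcp jig [ 0.0279 -0.1151  0.1132] open 0.01 F [ 5.   0.6 -2.1] t 90.5
press True tcp jig [ 0.028  -0.1154  0.1019] open 0.0104 F [-3.9 -0.1 12.5] t 91.0
rel tcp jig [ 0.0287 -0.1189  0.1009] open 0.0851 F [ -2.1 -29.7  -2.5] t 91.8
top press True tcp jig [ 0.028  -0.1153  0.1184] open -0.0001 F [-5.7 -0.6 15.9] t 95.3
```

View pics/shut.png

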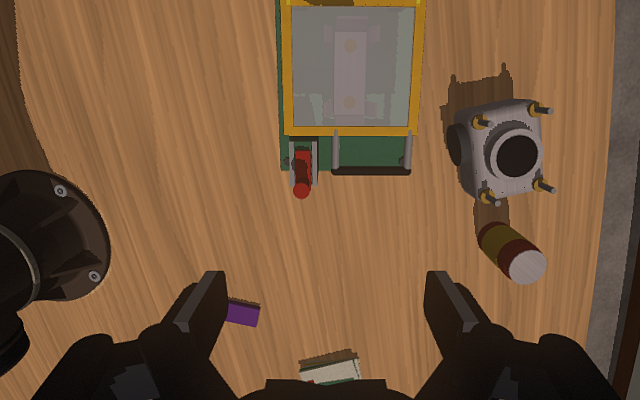

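The lid is down: in the top press the tips stopped at z≈0.110, which is the bar top when shut. The knob is at (302,190) and the plate shows through the lid. Next is the catch.

```bash
python3 - <<'E'
from h import *
K=[-.0585,-.0981-.0028]; k0=K[1]-.0312
arm.move_pose(W([K[0],k0,.23]),down(J[2])); arm.servo_line(W([K[0],k0,.134]),vel=.08,contact_N=15)
arm.close_gripper(30); st('grip')
h=arm.servo_line(W([K[0],K[1]+.005,.134]),vel=.03,contact_N=25); st(f'on {h}')
arm.open_gripper(); st('rel'); arm.servo_line(W([K[0],K[1],.26]))
arm.move_pose(W([-.03,-.1,.40]),down(J[2])); arm.dwell(.2)
k,im=grab('wrist','fin')
print('expect on',proj(k,[W(K+[.156])]).round(0))
s=grab('scene','fins')[1]
cv2.imwrite('pics/finc.png',np.hstack([cv2.resize(im[0:260,180:440],(390,390)),cv2.resize(s[110:370,200:460],(390,390))])[:,:,::-1])
E
```

```text
grip tcp jig [-0.0581 -0.1321  0.1342] open 0.0149 F [ 3.  -0.7  2.1] t 101.7
on True tcp jig [-0.058  -0.099   0.1342] open 0.015 F [ 0.  -7.2  5.2] t 102.8
rel tcp jig [-0.0573 -0.0989  0.1343] open 0.0854 F [ 0.  -0.5 -0.9] t 103.5
expect on [[302. 166.]]
```

View pics/finc.png

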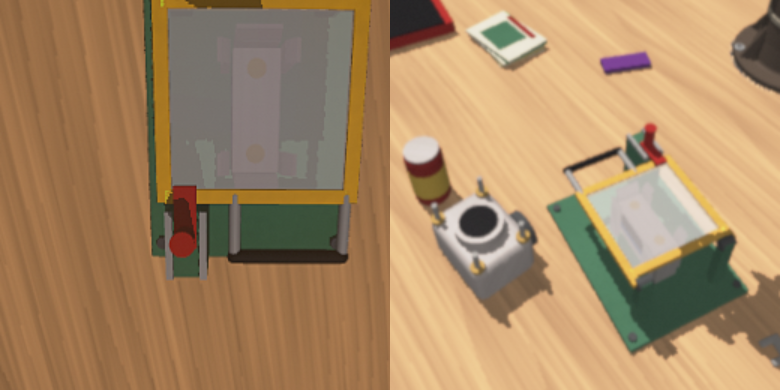

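The red tongue lies over the lid frame and the knob is at about (301,163), against an expected (302,166). The part is in place and the bystanders are untouched. I hand in.

```bash
python3 -c "
from h import *
arm.finish_job(); print(arm.current_time())"
```

```text
the job is handed in; nothing more can be done
the job is handed in; nothing more can be done
```

I handed the job in after about 105 s of robot time; no verdict was reported. The catch came off and the lid went right up. I then stacked the base plate, the two black pads (no third was on the bench) and the top plate in the pocket. The lid is shut and the catch is back on.

**Checks that agreed:**
- **Stack:** each part met its support within 0.5 mm of the height I expected. The last open-lid picture shows the top plate square between the guides.
- **Lid:** pressing on the bar stopped at z ≈ 0.110 m, which is the bar's top when shut.
- **Catch:** it travelled 33 mm to its stop, and the tongue lies over the lid frame.
- **Bystanders:** the crankcase and can look unmoved in the last pictures; the leaflets and spanner were nowhere near the work. The purple look-alike was left alone.

**Checks that failed or disagreed:**
- **Deck and pocket:** the deck outline and the pocket disagreed by about 3 mm along y, and the bar by up to 5 mm. I went with the pocket, and the parts dropped in freely.
- **Measuring parts in the pocket:** my colour measurement worked for the base plate (about 1 mm off). For the pads and top plate it also took in dark or grey surroundings (for example, 71 x 114 mm for a pad), so I judged those two by eye and by contact height.

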